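Carry a porous stone on the lifter to its seat

TASK

Pick up the stone lifter by its wooden grip and with its blade take the porous stone off the draining stand, carry it balanced on the blade to the stone seat and set it gently on the seat's two rails, pushed fully home against both stop pins; keep the lifter level (within about 4 degrees) whenever it touches stone or seat, and never press hard on the seat. Move the stone only with the lifter, never with the gripper, and do not drop or tip it. At the end the stone lies on the rails and the lifter stands back on the worktop on its blade and foot, clear of both fixtures; leave the other things on the bench where they are.

Things in the scene. Friction and masses are not known exactly. Their poses are not given: they have to be found in the camera images.
- lifter: Stone lifter, loose, 0.14 kg, 160 mm long, standing level on the worktop on its blade and a rear foot (36 mm wide, 34 mm behind the origin). Origin: on its underside below the centre of its grip; x runs along it to the blade tip, z up. A sloping neck joins grip and blade.
- lifter_grip (a point): Centre of the lifter's wooden grip, 41 mm above the lifter's underside: a bar along the lifter's x, 74 mm long (41 mm behind to 33 mm ahead), 16 mm wide (y), 26 mm high. Grip it across the 16 mm from above.
- lifter_blade (a point): Top of the lifter's flat steel blade where a stone's centre lies when the stone touches the heel; 96 mm ahead of the lifter's origin. Blade: 3 mm thick, underside at the lifter's z = 0, 24 mm wide, ends 24 mm ahead of here. Heel: upright plate at the blade's rear, 24 mm wide, face 31 mm behind here, top 18 mm above the lifter's underside.
- stone: The porous stone to move: plain grey-brown disc, 62 mm diameter, 10 mm thick, 0.04 to 0.08 kg, lying flat on the rails of the draining stand, 4 to 12 mm short of the stop pins and within 2 mm of the middle. Origin: centre of its underside; z up.
- stand: Draining stand, fixed, grey plastic, 84 (x) by 70 (y) mm. Origin: on the worktop below a stone's centre when it touches both stop pins. x points to the rear (pins); a blade enters at the open front (-x). Two rails along x, inner faces at y = +-17 mm, tops 30 mm above the worktop; groove floor 6 mm above it. Pins: 6 mm diameter at x = 27.5, y = +-20 mm, 6 mm above the rails.
- seat: Stone seat, fixed metal: foot 90 x 74 mm, column, grooved table with rails and pins placed as on the stand. Origin: on the worktop below a stone's centre when it is home against both pins; x to the rear (pins), open front at -x. Groove 34 mm wide, only 10 mm deep. Table rigid, clamped at a new height each time: rail tops 50 to 85 mm above the worktop, not reported: feel for it with the blade.
- spare_stone: Bystander: second porous disc, 62 mm diameter, 10 mm thick, flat on the worktop. Origin: centre of its underside.
- soil_tin: Bystander: open round dark steel tin with soil, 77 mm diameter, 36 mm high. Origin: centre of its underside.
- slotted_weight: Bystander: round slotted weight, 50 mm diameter, 20 mm high. Origin: centre of its underside.
- hex_key: Bystander: small black hex key, 93 by 33 by 6 mm, flat on the worktop in front of the fixtures. Origin: centre of its underside.
Things that resemble listed ones, but are neither listed nor needed, are in the scene too. What is shaped like the stone but orange is not meant.

How it is judged:
By the outcome, as a careful person would: the job done as asked, in the order asked, and still so for the second after the job is handed in, with the robot touching nothing.
It also fails if it takes over 72 s, if anything falls off the work surface, if the arm or the gripper's body presses on something with over 40 N, if the wrist force passes 120 N, or if a joint passes its speed limit or range.

ROBOT

A 7-joint arm with a two-finger parallel gripper is mounted at the origin on a cart in front of the work surface, level with it; the furniture and walls round the work are solid. World frame = base frame: x ahead of the robot, y to its left, z up, the work surface at z = 0. Lengths are in m, angles in rad, forces in N, time in s.
With the tool pointing down it reaches from about 0.4 to 0.9 m from the base axis. Payload 5.6 kg.
Tool frame: the origin (TCP) lies midway between the tips of the shut fingers; the grasp point (between the pads) lies 19 mm behind it; z points along the fingers, y is the line along which they close (so a half turn about z gives the same grasp; the last joint's range is limited). The gripper opens to 92 mm and grips with 3 to 60 N. Pads are 20 mm wide; open, the fingers measure 128 mm over their backs; the gripper's body (75 mm by 189 mm) begins 69 mm behind the grasp point.
Start: joints at [-1.165, 0.468, -0.012, 1.603, 0.006, 1.071, -0.056], TCP at [0.282, 0.586, 0.215] pointing down, gripper open.
Joint ranges: [-2.53, 2.53], [-0.31, 2.02], [-1.57, 1.55], [0.28, 2.44], [-1.29, 4.43], [0.15, 1.84], [-2.92, 2.92]. Speed limits (rad/s): [2.57, 2.57, 3.14, 3.14, 3.14, 3.14, 3.14].

INTERFACE

Orientations are given as a 3x3 rotation matrix whose columns are the frame's x, y, z axes.
In Python, from station import env, effector, solver, viewer, workorder, search_frame, tip_of gives the robot as it stands. Calls block until the motion is done:
- env.reach(position, orientation): joint-space move of the TCP to a pose.
- env.movel(position, frame=None, rate=0.15): straight line of the TCP; frame=None keeps the orientation; rate is the mean speed in m/s.
- env.goto_joints(angles): joint-space move.
- effector.release() and effector.grasp(squeeze=None): open the fingers fully, or close them until they stop; squeeze is the grip in N (None keeps the last).
- env.pause(seconds).
- solver.inverse_kinematics(position, orientation): joint angles nearest the present ones, or None.
- env.sense(): the state.
- viewer.read_camera(name): name is "side" or "top"; returns (picture, depth): 400x640x3 uint8, red, green, blue; 400x640 float32, m along the optical axis (not along the pixel's ray), 0 where there is no reading.
- viewer.camera_info(name): a dict with "intrinsics" (3x3 intrinsics, pixels), "dist_coeffs" ([k1, k2, p1, p2, k3] as OpenCV has them; the pictures are not rectified), "eye" and "rotation" of the camera in the world. Camera axes: x right, y up, looking along -z (the intrinsics and any distortion apply to the point x, -y, -z); pixel columns grow to the right and rows downward; lengths in m; the calibration is good to about 2 mm. A picture is of the moment at which its call begins. camera_info takes no time and is no camera call.
A pose or a line that the arm cannot do raises env.PlanningError and nothing moves.
- workorder.finish_job(): hands the job in; it is judged then, once.
Trained networks look in the newest picture that a camera, given by its name, has taken for a name from the list of things; names that differ only in an ending like _2 or _b are one class to them, and where a whole thing is asked for, a point or a joint stands for the part that bears it (a point fixed in the world has none). Each returns a list of dicts, best first, with "score" (0 to 1); they miss things now and then, are a little off and sometimes report something else, mostly with a low value. They report only what shows in the picture. A call takes as long as a camera call. They do not tell look-alikes from the thing itself.
- search_frame(camera, name): "at" ([x, y, z] in m, in world coordinates, good to about 4 mm: the middle of the surface that is visible of it).
- tip_of(camera, name): "at" ([x, y, z] in m, in world coordinates, good to about 4 mm: a listed point, or the origin of a listed thing).
The state is a dict: "t": time; "joint_positions": joint angles; "joint_velocities": joint speeds; "tau": joint torques, N m; "ee_pos": TCP position; "tcp_rot": TCP orientation; "wrist_force": force on the tool from outside, world axes, zero at the start; "moment": the same for the moment, N m; "gripper_width": finger opening in m; "grasp_force": force on a finger pad.
Only numpy, scipy, OpenCV 4.12 (cv2) and the standard library are available. Lean on these libraries where they do the work, as an engineer would, in place of code of your own. Each camera call takes 0.05 s, during which the arm holds its last target. There are 200 camera calls.

## Working session

There is one attempt and no reset: what is moved stays moved. The work goes in short steps, each a Python script; the robot and the scene stay as the last script left them, time stands still between calls to the robot, and variables do not carry over. Pictures are saved under pics/ and viewed, at most 10 in all, crops included, and the job is handed in when it is done.

```bash
mkdir -p pics; ls; cat > h.py <<'E'
import numpy as np, cv2
from station import env, effector, solver, viewer, workorder, search_frame, tip_of
def save(im,n): cv2.imwrite(f'pics/{n}.png', im[:,:,::-1])
def cloud(cam,depth):
    i=viewer.camera_info(cam);K=np.array(i['intrinsics']);D=np.array(i['dist_coeffs'],float)
    v,u=np.mgrid[0:400,0:640]
    p=cv2.undistortPoints(np.stack([u,v],-1).reshape(-1,1,2).astype(float),K,D).reshape(400,640,2)
    c=np.stack([p[...,0]*depth,-p[...,1]*depth,-depth],-1)
    w=c@np.array(i['rotation']).T+np.array(i['eye']); w[depth==0]=np.nan
    return w
E
python3 - <<'E'
from h import *
for c in ['top','side']:
    im,d=viewer.read_camera(c); save(im,c+'0'); np.savez(c+'0.npz',im=im,d=d,w=cloud(c,d))
    print(c,viewer.camera_info(c)['eye'])
    for n in ['lifter','lifter_grip','lifter_blade','stone','stand','seat','spare_stone','hex_key','soil_tin','slotted_weight']:
        print(n,[(np.round(r['at'],3).tolist(),round(r['score'],2)) for r in tip_of(c,n)][:4])
s=env.sense();print(s['t'],s['tcp_rot'],s['wrist_force'])
E
```

```text
pics
top [ 0.44367633 -0.0335378   1.19839022]
lifter [([0.443, 0.282, -0.001], 0.62)]
lifter_grip [([0.446, 0.28, 0.036], 0.96)]
lifter_blade [([0.535, 0.249, 0.004], 0.65)]
stone [([0.626, 0.05, 0.031], 0.93), ([0.498, 0.126, -0.002], 0.71)]
stand [([0.625, 0.054, -0.003], 0.54)]
seat [([0.624, -0.151, 0.003], 0.57)]
spare_stone [([0.418, -0.207, 0.0], 0.72), ([0.417, -0.056, 0.003], 0.34)]
hex_key [([0.417, -0.054, 0.004], 0.42)]
soil_tin [([0.469, -0.303, 0.001], 0.79)]
slotted_weight [([0.581, -0.322, -0.002], 0.81)]
side [ 0.19005836 -0.79496551  0.65089163]
lifter [([0.447, 0.277, -0.002], 0.74), ([0.536, 0.249, 0.007], 0.42)]
lifter_grip [([0.444, 0.281, 0.04], 0.56)]
lifter_blade [([0.533, 0.25, 0.005], 0.76)]
stone [([0.62, 0.054, 0.028], 0.82), ([0.499, 0.128, 0.002], 0.59), ([0.536, 0.248, 0.005], 0.49)]
stand [([0.626, 0.053, -0.003], 0.97), ([0.622, 0.05, 0.026], 0.7)]
seat [([0.618, -0.152, 0.001], 0.61)]
spare_stone [([0.423, -0.202, -0.004], 0.55), ([0.421, -0.052, -0.0], 0.35)]
hex_key [([0.445, 0.279, 0.002], 0.68), ([0.417, -0.052, -0.003], 0.45)]
soil_tin [([0.468, -0.299, -0.004], 0.55)]
slotted_weight [([0.58, -0.322, 0.0], 0.75)]
1.1 [[-9.00938344e-01  4.33947117e-01  7.73890316e-06]
 [ 4.33947117e-01  9.00938344e-01  2.62888794e-05]
 [ 4.43570883e-06  2.70429342e-05 -1.00000000e+00]] [-0.6898451  -0.15780367  0.71591371]
```

View pics/top0.png

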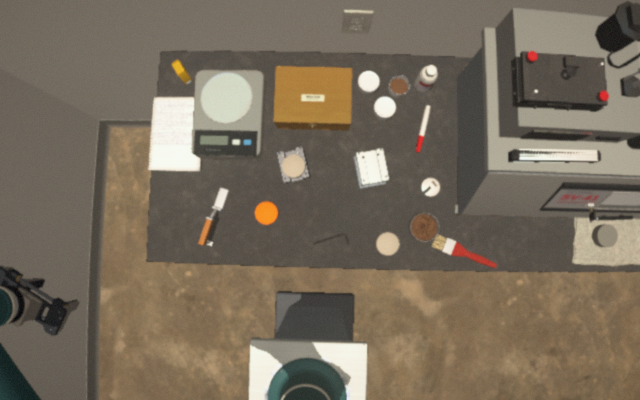

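View pics/side0.png

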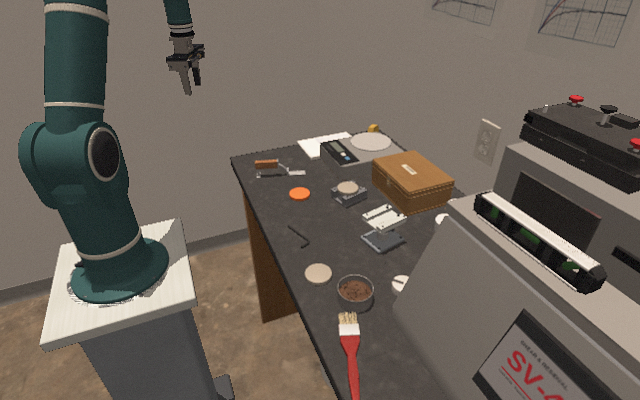

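Top view: the lifter is at (213,215). Stone candidates are the disc on the stand at (292,163), the orange disc at (266,212), and the spare on the worktop at (388,243). Only the first is grey-brown and lying on the stand, so that is the stone. The seat is at (371,168). Next I'll confirm in a crop and fit the poses.

```bash
python3 - <<'E'
from h import *
z=np.load('top0.npz');im=z['im'];w=z['w']
a=cv2.resize(im[140:195,265:400],None,fx=5.9,fy=5.9,interpolation=cv2.INTER_CUBIC)
b=cv2.resize(im[180:250,180:290],None,fx=3.9,fy=3.9,interpolation=cv2.INTER_CUBIC)
c=np.zeros((a.shape[0]+b.shape[0],a.shape[1],3),np.uint8);c[:a.shape[0]]=a;c[a.shape[0]:,:b.shape[1]]=b
save(c,'crop0');print(c.shape)
def box(r0,r1,c0,c1,zlo,zhi):
    p=w[r0:r1,c0:c1].reshape(-1,3);q=p[(p[:,2]>zlo)&(p[:,2]<zhi)]
    r=cv2.minAreaRect((q[:,:2]*1000).astype(np.float32));print(len(q),'rect mm',np.round(r[0],1),np.round(r[1],1),round(r[2],1),'mean',q.mean(0).round(4),'med z',np.median(q[:,2]).round(4))
np.set_printoptions(linewidth=250,suppress=True)
print('table z',np.nanmedian(w[215:235,300:312,2]))
print('stand');box(140,190,268,318,.003,.06);print('stone');box(140,190,268,318,.037,.06)
print('seat');box(140,196,345,400,.003,.12);box(140,196,345,400,.04,.12)
print('grip');box(180,250,190,235,.044,.09);print('lifter');box(180,250,190,240,.0015,.09)
print((w[144:194:2,350:394:2,2]*1000).round().astype(int))
E
```

```text
(597, 796, 3)
table z -8.447043749748584e-05
stand
929 rect mm [628.6  60.6] [136.9 135.4] 1.6 mean [0.6221 0.0581 0.0281] med z 0.0325
stone
393 rect mm [620.6  56.1] [62.6 60.6] 9.8 mean [0.6192 0.0561 0.0408] med z 0.0407
seat
1205 rect mm [ 626.2 -158.9] [152.8 149.8] 1.5 mean [ 0.6149 -0.1502  0.0565] med z 0.0692
904 rect mm [ 617.8 -151.4] [84.8 70.8] 12.0 mean [ 0.6168 -0.1515  0.0731] med z 0.0742
grip
202 rect mm [439.8 282. ] [18.  76.9] 73.5 mean [0.4402 0.2807 0.0535] med z 0.0541
lifter
1432 rect mm [485.5 271.6] [192.3 138.6] 2.6 mean [0.4823 0.2711 0.0118] med z 0.0034
[[                   0                   -2                   -4                   -2                   -3                   -1                   -1                    0                   -3                    4                   -1
                    -1                   -1                    1                   -7                    1                    2                   -2                    1                   -3                    5                    0]
 [                   1                   
[... 10528 characters left out ...]
 1                   -3                   -1                   -4                    1                    1                    1                    0                   -5]
 [                   0                   -1                    0                    0                   -1                    3                   -2                    1                   -1                   -3                    1
                     1                   -1                   -2                    5                    3                   -3                   -1                    0                   -1                   -3                    0]]<stdin>:15: RuntimeWarning: invalid value encountered in cast
```

View pics/crop0.png

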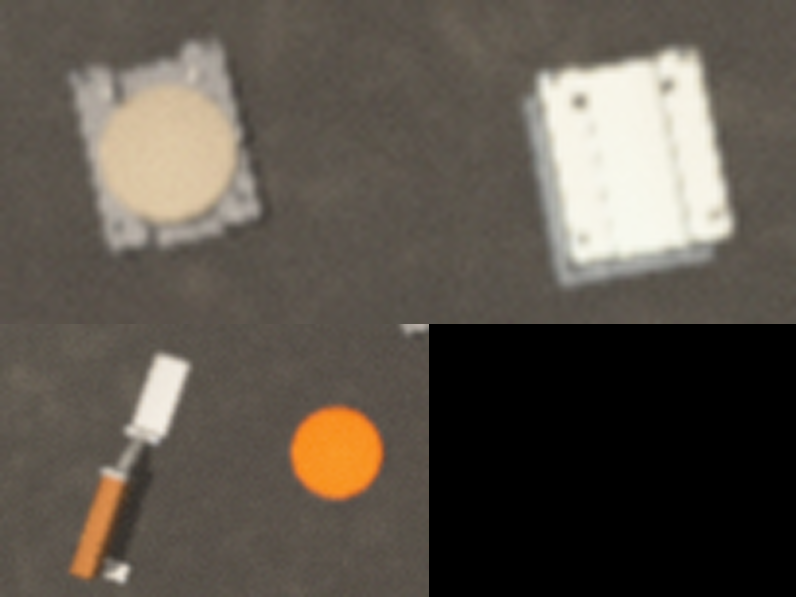

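The crop confirms it: the grey-brown disc lies on the grey stand at crop (168,152). The pins are at the far ends, stand (103,85)/(190,70) and seat (580,100)/(668,85). Next: template fits for the fixtures.

```bash
python3 - <<'E'
from h import *
from scipy.optimize import differential_evolution as DE
np.set_printoptions(suppress=True,precision=4)
z=np.load('top0.npz');w=z['w'];im=z['im']
def loc(p,x,y,a):
    d=p[:,:2]-[x,y];c,s=np.cos(a),np.sin(a);return d[:,0]*c+d[:,1]*s,-d[:,0]*s+d[:,1]*c
q=w[135:200,340:405].reshape(-1,3);q=q[np.isfinite(q[:,2])]
q=q[~((q[:,2]>.004)&(q[:,2]<.06))]   # drop foot and mixed pixels
def seat(v):
    X,Y=loc(q,*v[:3]);ins=(abs(X)<.042)&(abs(Y)<.035)
    t=np.where(ins,np.where(abs(Y)<.017,v[3]-.01,v[3]),0);return np.minimum(abs(q[:,2]-t),.012).mean()
r=DE(seat,[(.59,.65),(-.18,-.12),(-.1,.5),(.06,.09)],seed=1,maxiter=300);print('seat centre',r.x[:2],np.degrees(r.x[2]),r.x[3],r.fun);S=r.x
st=w[135:195,262:322].reshape(-1,3);st=st[np.isfinite(st[:,2])]
p=st[((st[:,2]>.022)&(st[:,2]<.037))|(abs(st[:,2])<.003)]
def stand(v):
    X,Y=loc(p,*v);ins=(abs(X)<.042)&(abs(Y)<.035);return np.where(ins,p[:,2]<.015,p[:,2]>.015).mean()
r=DE(stand,[(.6,.65),(.03,.08),(-.1,.5)],seed=1,maxiter=300);print('stand centre',r.x[:2],np.degrees(r.x[2]),r.fun)
# pins: pixel -> world at height
def pix(u,v,h):
    i=viewer.camera_info('top');n=cv2.undistortPoints(np.array([[[u,v]]],float),np.array(i['intrinsics']),np.array(i['dist_coeffs'],float))[0,0]
    d=np.array(i['rotation'])@[n[0],-n[1],-1];e=np.array(i['eye']);return (e+d*(h-e[2])/d[2])[:2]
for nm,h,pts in [('seat',S[3]+.006,[(580,100),(668,85)]),('stand',.036,[(103,85),(190,70)])]:
    P=[pix(265+(a-2.5)/5.9,140+(b-2.5)/5.9,h) for a,b in pts];P=np.array(P);m=P.mean(0);d=P[0]-P[1]
    print(nm,'pins',P.ravel(),'dist',np.linalg.norm(d),'yaw',np.degrees(np.arctan2(-d[0],d[1])),'mid',m)
g=w[180:250,190:235].reshape(-1,3);g=g[(g[:,2]>.046)&(g[:,2]<.07)][:,:2]
c=g.mean(0);e=np.linalg.svd(g-c)[2][0];e*=np.sign(e[0]);t=(g-c)@e
c=c+e*(t.min()+t.max())/2;print('grip c',c,'yaw',np.degrees(np.arctan2(e[1],e[0])),'len',np.ptp(t),'origin',c+.004*e)
for n in range(3):
    _=viewer.read_camera('top');
    for k in ['lifter_blade','seat','stand','stone']:
        R=tip_of('top',k)[:1];print(k,R and np.round(R[0]['at'],4),end=' ')
    print(env.sense()['wrist_force'])
E
```

```text
seat centre [ 0.6172 -0.1511] 12.096730690013707 0.07784196172070193 0.001886168620180259
stand centre [0.6263 0.0586] 14.317094610870964 0.015330188679245283
seat pins [ 0.6411 -0.126   0.6488 -0.1642] dist 0.039016601478584365 yaw 11.375585314522267 mid [ 0.645  -0.1451]
stand pins [0.6509 0.0869 0.6588 0.0475] dist 0.04017999668081266 yaw 11.266837378681428 mid [0.6549 0.0672]
grip c [0.439  0.2813] yaw -16.74962881977979 len 0.07589876450900847 origin [0.4429 0.2802]
lifter_blade [0.5333 0.2504 0.0009] seat [ 0.6234 -0.1518 -0.0007] stand [] stone [0.4907 0.1213 0.002 ] [ 0.3922 -0.4716 -0.2996]
lifter_blade [0.5327 0.2494 0.0009] seat [ 0.624  -0.1493  0.0031] stand [ 0.6256  0.0554 -0.0018] stone [0.4951 0.1244 0.0014] [-0.791   0.1237  0.2853]
lifter_blade [ 0.4153 -0.0538  0.0023] seat [ 0.6206 -0.1503  0.0045] stand [ 0.6255  0.056  -0.0004] stone [0.6248 0.0499 0.0297] [-0.3023 -0.0044  0.5578]
```

Poses are consistent: seat about (0.617,-0.151), 12.1°, rails about 78 mm; stand about (0.627,0.059), 13.2°; stone 8 mm short of the pins. Next I'll grasp the lifter.

```bash
cat >> h.py <<'E'
D=np.deg2rad
SEAT=(np.array([.6175,-.151]),D(12.1)); STAND=(np.array([.627,.0593]),D(13.2)); LIFT=(np.array([.4432,.2801]),D(-17.3))
TZ=.022   # TCP height above lifter underside when held
def R(a): c,s=np.cos(a),np.sin(a); return np.array([[-c,-s,0],[-s,c,0],[0,0,-1.]])
def tcp(fix,x,z,y=0.):
    "TCP position so that the lifter origin is at (x,y) in fixture frame, underside at z"
    o,a=fix;c,s=np.cos(a),np.sin(a); return np.array([o[0]+c*x-s*y,o[1]+s*x+c*y,z+TZ])
def force(n=8):
    f=[]
    for _ in range(n): s=env.sense(); f.append(np.r_[s['wrist_force'],s['moment']]); env.pause(.02)
    return np.mean(f,0)
E
python3 - <<'E'
from h import *
np.set_printoptions(suppress=True,precision=4)
a=LIFT[1]
env.reach(tcp(LIFT,0,.09),R(a)); print(env.sense()['t'])
env.movel(tcp(LIFT,0,0),rate=.12)
effector.grasp(50)
s=env.sense();print(s['t'],s['ee_pos'],s['gripper_width'],s['grasp_force'],'F',force())
env.movel(tcp(LIFT,0,.04),rate=.1)
s=env.sense();print(s['t'],s['ee_pos'],s['gripper_width'],s['grasp_force'],'F',force())
im,d=viewer.read_camera('side');save(cv2.resize(im[100:230,200:400],None,fx=4,fy=4),'grasp');
w=cloud('top',viewer.read_camera('top')[1]).reshape(-1,3)
o=np.array(s['ee_pos'])[:2];p=w[:,:2]-o;c,sn=np.cos(a),np.sin(a);X=p[:,0]*c+p[:,1]*sn;Y=-p[:,0]*sn+p[:,1]*c
m=(abs(Y)<.018)&(X>.06)&(X<.14)&(w[:,2]>.025)&(w[:,2]<.07)
print('tip X',np.sort(X[m])[-6:],'Y',Y[m].mean(),np.polyfit(X[m],Y[m],1),'z fit',np.polyfit(X[m]-.096,w[m,2],1),m.sum())
print(env.sense()['t'])
E
```

```text
3.2
5.2333 [0.4431 0.28   0.0218] 0.015792647873274286 49.996737241744995 F [ 0.2663 -0.1754 -1.2312 -0.0668 -0.0359  0.0049]
5.9167 [0.4431 0.2801 0.0621] 0.01591485683135227 49.996073842048645 F [-0.1724 -0.1009 -1.697   0.0116  0.0218  0.    ]
tip X [0.1153 0.1153 0.1154 0.1161 0.1162 0.1163] Y 0.0017483668213030589 [-0.0066  0.0023] z fit [-0.1179  0.0431] 175
6.15
```

View pics/grasp.png

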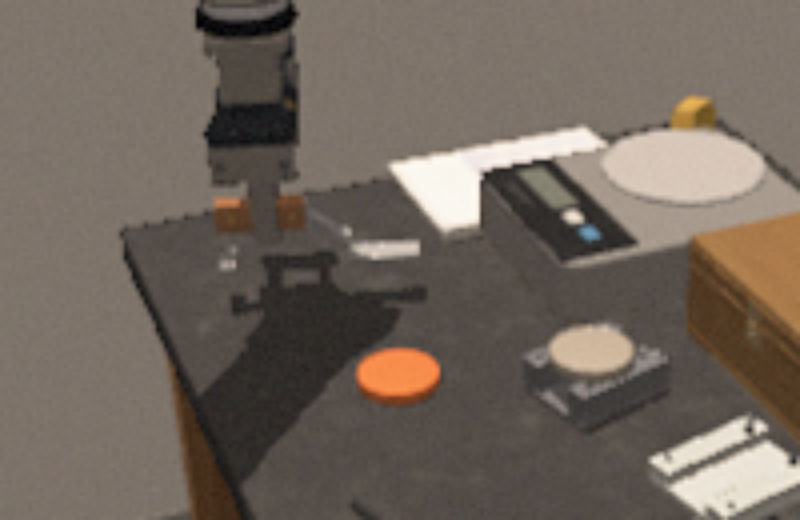

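The lifter is held level (grip at (260,213), blade at (385,248)). Next I'll feel the seat's groove floor with the empty blade.

```bash
cat >> h.py <<'E'
def step(fix,xs,zs,test,y=0.,n=5,rate=.03):
    "move through (x,z) list until test(force change); returns index"
    f0=force(10)
    for i,(x,z) in enumerate(zip(xs,zs)):
        env.movel(tcp(fix,x,z,y),rate=rate); f=force(n)-f0
        if test(f):
            f=force(6)-f0
            if test(f): return i,f
    return -1,f
def blade(a,cam='top'):
    im,d=viewer.read_camera(cam);w=cloud(cam,d).reshape(-1,3);e=np.array(env.sense()['ee_pos']);u=e[2]-TZ
    p=w[:,:2]-e[:2];c,s=np.cos(a),np.sin(a);X=p[:,0]*c+p[:,1]*s;Y=-p[:,0]*s+p[:,1]*c
    return X,Y,w[:,2]-u
E
python3 - <<'E'
from h import *
np.set_printoptions(suppress=True,precision=3)
effector.grasp(60)
env.movel(tcp(LIFT,0,.11),rate=.2)
env.reach(tcp(SEAT,-.1,.115),R(SEAT[1]))
print(env.sense()['t'])
X,Y,Z=blade(SEAT[1]);m=(abs(Y)<.02)&(X>.075)&(X<.13)&(abs(Z)<.012)
print('blade Y',Y[m].min(),Y[m].max(),Y[m].mean(),'X',X[m].max(),'slope',np.polyfit(X[m]-.096,Z[m],1),m.sum())
env.movel(tcp(SEAT,-.1,.076),rate=.1)
zs=np.arange(.0755,.060,-.0006)
i,f=step(SEAT,[-.1]*len(zs),zs,lambda f:f[2]>1.0)
s=env.sense();print(s['t'],i,f,'z',s['ee_pos'][2]-TZ)
env.movel(tcp(SEAT,-.1,zs[i]+.004),rate=.05);print(force())
E
```

```text
8.5417
blade Y -0.009110779992272527 0.015110910522070878 0.0031484260879764484 X 0.11832659763982858 slope [0.003 0.002] 171
14.0667 13 [-2.589  0.283  4.521  0.063  0.252  0.04 ] z 0.06795408270291264
[-0.043  0.091 -1.331  0.047  0.03   0.009]
```

The groove floor is at 0.068, so the rail top is about 0.078, agreeing with the depth fit. In the camera frame the blade sits about 3 mm to +y, so I'll correct for that. Now to fetch the stone.

```bash
python3 - <<'E'
from h import *
np.set_printoptions(suppress=True,precision=4)
env.movel(tcp(SEAT,-.1,.11),rate=.2)
env.reach(tcp(STAND,-.19,.06),R(STAND[1]))
X,Y,Z=blade(STAND[1]);m=(abs(Y)<.02)&(X>.075)&(X<.13)&(abs(Z)<.012)
dy=(np.percentile(Y[m],3)+np.percentile(Y[m],97))/2
print('blade Y',Y[m].min(),Y[m].max(),Y[m].mean(),dy,'X',X[m].max(),'slope',np.polyfit(X[m]-.096,Z[m],1),m.sum(),env.sense()['t'])
y=-np.clip(dy,-.004,.004);np.save('dy.npy',y)
env.movel(tcp(STAND,-.19,.020,y),rate=.12)
f0=force();env.movel(tcp(STAND,-.112,.020,y),rate=.08);print('entry',force()-f0)
im,d=viewer.read_camera('top');a=im[140:225,250:340];save(cv2.resize(a,None,fx=6,fy=6,interpolation=cv2.INTER_CUBIC),'enter')
print(env.sense()['t'])
E
```

```text
blade Y -0.008527977692126662 0.014906218931504216 0.0031531331677581032 0.003164213256147988 X 0.1206299465805714 slope [0.0023 0.0032] 162 15.6917
entry [-0.2783  0.2284 -0.408   0.0172 -0.0023 -0.0074]
17.6167
```

View pics/enter.png

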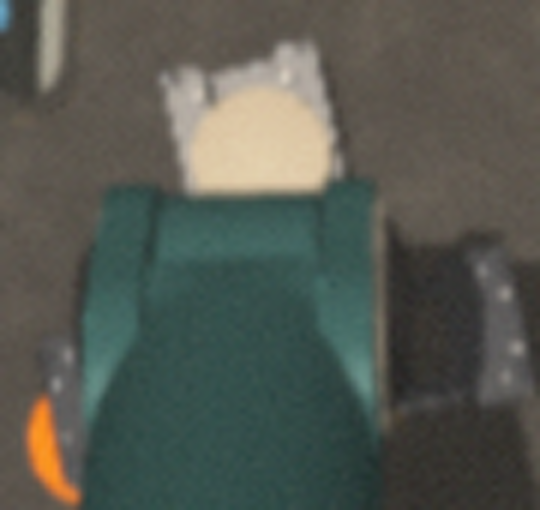

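The blade is in the groove with no contact, and the stone at (262,145) has not moved. Next I'll push gently to the pins, then lift.

```bash
python3 - <<'E'
from h import *
np.set_printoptions(suppress=True,precision=3)
y=float(np.load('dy.npy'));a=STAND[1];u=np.array([np.cos(a),np.sin(a)])
xs=np.arange(-.111,-.086,.0008)
i,f=step(STAND,xs,[.020]*len(xs),lambda f:f[:2]@u<-1.4,y=y,n=4)
print(i,xs[i],f,f[:2]@u,env.sense()['t'])
if i>=0:
    x=xs[i]-.0006
    env.movel(tcp(STAND,x,.020,y),rate=.03);f0=force(10)
    env.movel(tcp(STAND,x,.0255,y),rate=.04)
    env.movel(tcp(STAND,x,.032,y),rate=.02);f1=force(10);print('lifted',f1-f0)
    env.movel(tcp(STAND,x,.045,y),rate=.04);f1=force(10);print('lifted',f1-f0,env.sense()['t'])
    np.save('xs.npy',x)
    im,d=viewer.read_camera('side');save(cv2.resize(im[140:260,300:440],None,fx=5,fy=5,interpolation=cv2.INTER_CUBIC),'lift')
E
```

```text
17 -0.09740000000000008 [-4.676 -0.619  2.471 -0.161  0.902  0.016] -4.693734308484735 23.5833
lifted [ 2.573  1.364 -1.871  0.224 -0.507  0.043]
lifted [ 3.301  0.757 -1.506  0.101 -0.736  0.011] 25.575
```

View pics/lift.png

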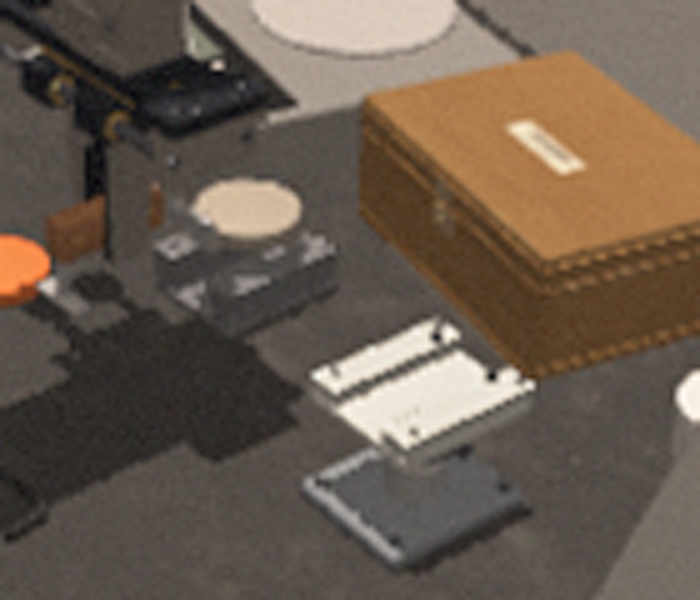

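The stone sits flat on the blade at (247,207), just above the stand. Next I'll carry it to the seat and check its level.

```bash
python3 - <<'E'
from h import *
np.set_printoptions(suppress=True,precision=4)
y=float(np.load('dy.npy'));x=float(np.load('xs.npy'))
env.movel(tcp(STAND,x-.002,.10,y),rate=.07)
env.movel(tcp(SEAT,-.106,.10,y),frame=R(SEAT[1]),rate=.10)
env.pause(.2)
e=np.array(env.sense()['ee_pos']);print(env.sense()['t'],e)
im,d=viewer.read_camera('top');save(cv2.resize(im[130:220,330:430],None,fx=5,fy=5,interpolation=cv2.INTER_CUBIC),'carry')
im2,d2=viewer.read_camera('side');save(cv2.resize(im2[140:260,320:460],None,fx=5,fy=5,interpolation=cv2.INTER_CUBIC),'carry_s')
for c,dd in (('top',d),('side',d2)):
    w=cloud(c,dd).reshape(-1,3);a=SEAT[1];p=w[:,:2]-e[:2];X=p[:,0]*np.cos(a)+p[:,1]*np.sin(a);Y=-p[:,0]*np.sin(a)+p[:,1]*np.cos(a)
    m=(np.hypot(X-.096,Y-.003)<.031)&(X>.075)&(abs(w[:,2]-.113)<.009)
    A=np.c_[X[m]-.096,Y[m],np.ones(m.sum())];k=np.linalg.lstsq(A,w[m,2],rcond=None)[0];res=np.std(A@k-w[m,2])
    print(c,m.sum(),'tilt deg',np.degrees(k[:2]),'+-',np.degrees(res/np.sqrt(m.sum())/A[:,0].std()),'z',k[2],'X',X[m].min(),X[m].max(),'Y',Y[m].min(),Y[m].max())
E
```

```text
29.0083 [ 0.5146 -0.1761  0.122 ]
top 405 tilt deg [ 0.8261 -0.1225] +- 0.4557930014840848 z 0.11303553599578924 X 0.07502100996523105 0.12455225666252408 Y -0.026773281219823676 0.03253314905793329
side 188 tilt deg [-0.3961 -0.1264] +- 0.2963966763998633 z 0.11206779191344422 X 0.07524551678813234 0.12579670817430819 Y -0.027269991902960415 0.015014470302701605
```

View pics/carry_s.png

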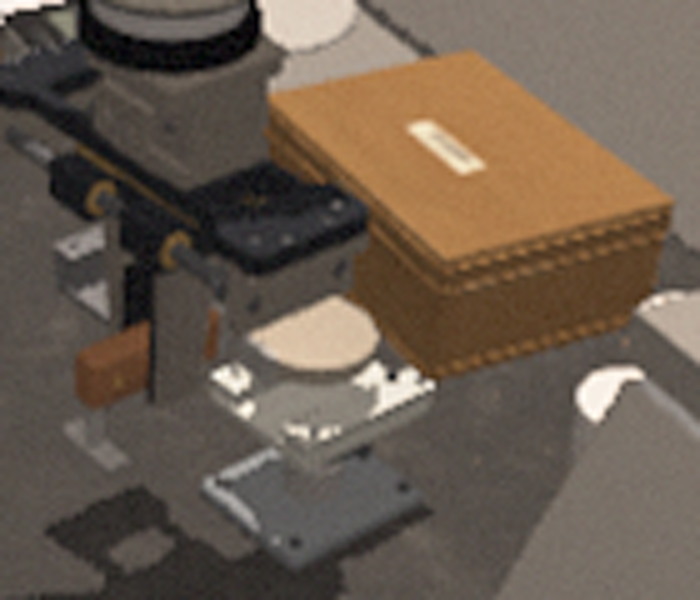

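The stone is level to within 1° and over the seat, short of the pins. Next I'll lower it, push it home, and add a small lateral wiggle so it seats on both pins.

```bash
python3 - <<'E'
from h import *
np.set_printoptions(suppress=True,precision=3)
y=float(np.load('dy.npy'));a=SEAT[1];u=np.array([np.cos(a),np.sin(a)])
env.movel(tcp(SEAT,-.106,.080,y),rate=.06);f0=force(10)
env.movel(tcp(SEAT,-.106,.0725,y),rate=.015);print('down',force(10)-f0,env.sense()['t'])
def push(xs,y):
    i,f=step(SEAT,xs,[.0725]*len(xs),lambda f:f[:2]@u<-1.4,y=y,n=3)
    print(i,xs[i],f,f[:2]@u,env.sense()['t']);return xs[i]
env.movel(tcp(SEAT,-.103,.0725,y),rate=.03)
x=push(np.arange(-.1025,-.088,.0006),y)
for dy in (.0015,-.0015):
    env.movel(tcp(SEAT,x-.0002,.0725,y+dy),rate=.03)
env.movel(tcp(SEAT,x-.002,.0725,y),rate=.03)
x=push(np.arange(x-.0015,-.088,.0005),y)
np.save('xseat.npy',x)
w=cloud('top',viewer.read_camera('top')[1]).reshape(-1,3)
E
```

```text
down [ 0.542  0.056  0.404 -0.009 -0.057  0.004] 30.575
12 -0.09529999999999995 [-2.155 -0.247  1.376 -0.08   0.477  0.016] -2.159097519713764 34.9917
3 -0.09529999999999995 [-3.237 -0.555  1.386 -0.103  0.649  0.002] -3.2813889747984737 37.2083
```

Both pushes end at the same x, so it is repeatable. I'll withdraw along the groove and check.

```bash
python3 - <<'E'
from h import *
np.set_printoptions(suppress=True,precision=4)
y=float(np.load('dy.npy'));x=float(np.load('xseat.npy'))
env.movel(tcp(SEAT,x-.0015,.0725,y),rate=.03);f0=force(8)
env.movel(tcp(SEAT,-.20,.0725,y),rate=.08);print(force(8)-f0)
env.movel(tcp(SEAT,-.20,.10,y),rate=.1)
env.reach(tcp(LIFT,0,.10),R(LIFT[1]));print(env.sense()['t'])
im,d=viewer.read_camera('top');w=cloud('top',d)
save(cv2.resize(im[140:196,340:405],None,fx=9,fy=9,interpolation=cv2.INTER_CUBIC),'seated')
p=w[140:196,340:405].reshape(-1,3);q=p[(p[:,2]>.0845)&(p[:,2]<.1)]
c,r=cv2.minEnclosingCircle((q[:,:2]*1000).astype(np.float32));print('stone',c,r,q.mean(0),len(q))
o,a=SEAT;dd=q[:,:2].mean(0)-o;print('local',dd[0]*np.cos(a)+dd[1]*np.sin(a),-dd[0]*np.sin(a)+dd[1]*np.cos(a))
E
```

```text
[-0.222   0.2974  0.169  -0.0075  0.0104 -0.0101]
41.3833
stone (616.9860229492188, -153.6372833251953) 31.334997177124023 [ 0.6163 -0.1533  0.0883] 444
local -0.0016324414087974025 -0.0020194909700994228
```

View pics/seated.png

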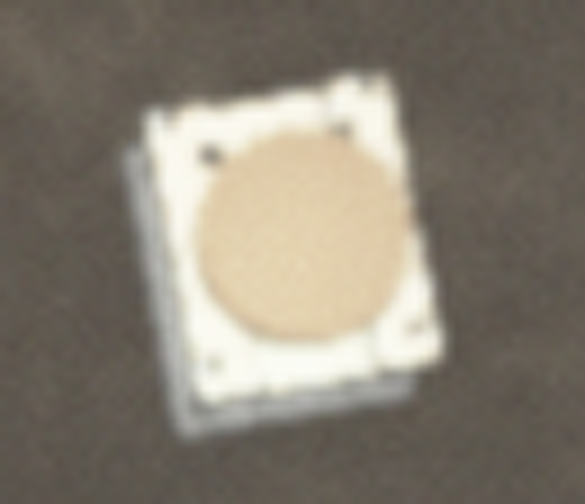

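The stone rests on the right pin (345,130), but there is a gap of about 2 mm at the left pin (210,153). The stone is about 2 mm to -y, so it isn't home. I'll go back in and work it to +y: press lightly, drag by heel friction, press again.

```bash
python3 - <<'E'
from h import *
np.set_printoptions(suppress=True,precision=3)
y=float(np.load('dy.npy'));a=SEAT[1];u=np.array([np.cos(a),np.sin(a)]);v=np.array([-u[1],u[0]])
env.reach(tcp(SEAT,-.19,.10,y),R(a));env.movel(tcp(SEAT,-.19,.0725,y),rate=.12);env.movel(tcp(SEAT,-.104,.0725,y),rate=.08)
f0=force(10);env.movel(tcp(SEAT,-.0975,.0725,y-.001),rate=.05)
x=-.0975;yy=y-.001
def press():
    global x
    for _ in range(9):
        f=force(3)-f0
        if f[:2]@u<-1.6: break
        x+=.0004;env.movel(tcp(SEAT,x,.0725,yy),rate=.03)
    print(f'x {x:.4f} y {yy:.4f} F {f[:2]@u:.2f} {f[:2]@v:.2f} {f[2]:.2f} t {env.sense()["t"]:.1f}')
press()
for k in range(5):
    yy+=.0008;env.movel(tcp(SEAT,x,.0725,yy),rate=.02);press()
np.save('st.npy',[x,yy])
E
```

```text
x -0.0955 y -0.0042 F -2.33 -0.11 1.74 t 46.8
x -0.0955 y -0.0034 F -1.89 -0.47 0.81 t 47.1
x -0.0951 y -0.0026 F -2.25 0.22 1.16 t 47.7
x -0.0951 y -0.0018 F -1.72 0.25 0.37 t 48.0
x -0.0947 y -0.0010 F -2.57 0.20 0.74 t 48.6
x -0.0947 y -0.0002 F -1.75 0.12 -0.04 t 48.9
```

```bash
cat >> h.py <<'E'
from scipy.optimize import differential_evolution as DE
def stonefit(d):
    "stone centre in seat frame from depth: disc radius 31 at z~.088"
    w=cloud('top',d)[140:196,340:405].reshape(-1,3);w=w[np.isfinite(w[:,2])];o,a=SEAT;p=w[:,:2]-o
    X=p[:,0]*np.cos(a)+p[:,1]*np.sin(a);Y=-p[:,0]*np.sin(a)+p[:,1]*np.cos(a)
    m=(w[:,2]<.1)&(w[:,2]>.064)&(X>-.018);X,Y,hi=X[m],Y[m],w[m,2]>.0835
    return DE(lambda v:((np.hypot(X-v[0],Y-v[1])<.031)!=hi).mean(),[(-.012,.012)]*2,seed=1).x
E
python3 - <<'E'
from h import *
np.set_printoptions(suppress=True,precision=4)
x,yy=np.load('st.npy')
for _ in range(3):
    im,d=viewer.read_camera('top');print(stonefit(d))
save(cv2.resize(im[140:196,340:405],None,fx=9,fy=9,interpolation=cv2.INTER_CUBIC),'press')
print(env.sense()['t'])
E
```

```text
[ 0.0022 -0.0006]
[ 0.0011 -0.0007]
[ 0.0016 -0.    ]
49.0167
```

View pics/press.png

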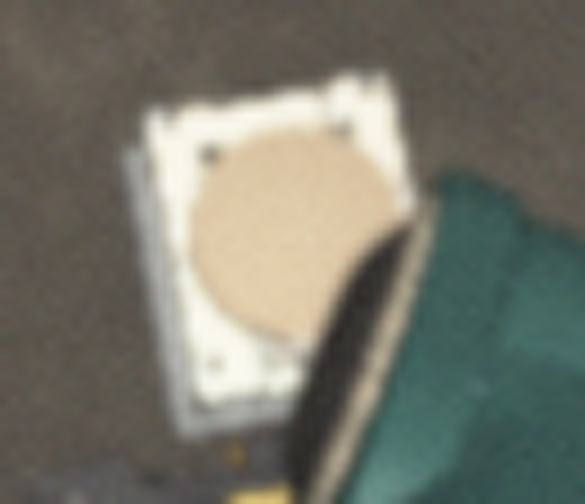

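The stone has moved left: centre at (295,232), now nearly equidistant from the pins at (210,153) and (343,130). I'll do one more drag and press, then compare before and after.

```bash
python3 - <<'E'
from h import *
np.set_printoptions(suppress=True,precision=4)
x,yy=np.load('st.npy');y0=float(np.load('dy.npy'));a=SEAT[1];u=np.array([np.cos(a),np.sin(a)]);v=np.array([-u[1],u[0]])
def press(lim):
    global x
    for _ in range(6):
        f=force(4)
        if f[:2]@u<-lim: break
        x+=.0003;env.movel(tcp(SEAT,x,.0725,yy),rate=.03)
    print(f'x {x:.4f} y {yy:.4f} F {f[:2]@u:.2f} {f[:2]@v:.2f} {f[2]:.2f} t {env.sense()["t"]:.1f}')
press(2.5)
for k in range(2):
    yy+=.0006;env.movel(tcp(SEAT,x,.0725,yy),rate=.02);press(2.5)
print([stonefit(viewer.read_camera('top')[1]) for _ in range(3)])
# back off, recentre, then one straight press to check the stop is at the same place
xb=x;env.movel(tcp(SEAT,x-.003,.0725,yy),rate=.03);env.movel(tcp(SEAT,x-.003,.0725,y0+.001),rate=.03);yy=y0+.001;print(force(8))
x=x-.0012;env.movel(tcp(SEAT,x,.0725,yy),rate=.03);press(2.0)
env.movel(tcp(SEAT,x-.003,.0725,yy),rate=.03);env.movel(tcp(SEAT,-.20,.0725,yy),rate=.1);env.movel(tcp(SEAT,-.20,.10,yy),rate=.15)
env.reach(tcp(LIFT,0,.08),R(LIFT[1]))
r=[viewer.read_camera('top') for _ in range(4)];F=np.array([stonefit(q[1]) for q in r]);print(F,F.mean(0),env.sense()['t'])
im=np.mean([q[0] for q in r],0).astype(np.uint8)
save(cv2.resize(im[140:196,340:405],None,fx=9,fy=9,interpolation=cv2.INTER_CUBIC),'final')
E
```

```text
x -0.0941 y -0.0002 F -4.27 0.69 0.76 t 49.7
x -0.0941 y 0.0004 F -4.86 -1.20 0.85 t 50.0
x -0.0941 y 0.0010 F -4.76 -1.91 0.59 t 50.4
[array([ 0.0013, -0.001 ]), array([ 0.0009, -0.0006]), array([ 0.0009, -0.0008])]
[-0.0157 -0.118  -1.5236  0.0451  0.007  -0.0033]
x -0.0944 y -0.0022 F -2.16 -0.27 0.50 t 52.4
[[ 0.0005 -0.0008]
 [-0.0001 -0.0006]
 [ 0.0004 -0.0006]
 [ 0.0006 -0.0006]] [ 0.0003 -0.0006] 56.1
```

View pics/final.png

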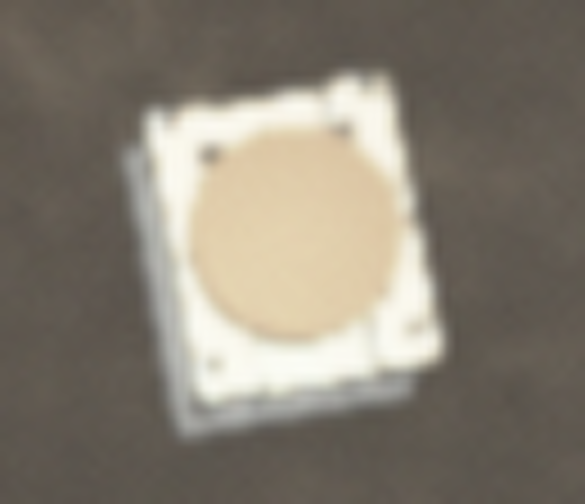

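The stone now touches both pins symmetrically, and the stop was rigid with lateral resistance, so it is home. I'll set the lifter down at its old place and release.

```bash
python3 - <<'E'
from h import *
np.set_printoptions(suppress=True,precision=4)
env.movel(tcp(LIFT,0,.006),rate=.12)
zs=[.003,.0015,.0008,.0002,-.0003]
i,f=step(LIFT,[0]*5,zs,lambda f:f[2]>1.,n=3);print(i,f,env.sense()['t'])
effector.release();env.movel(tcp(LIFT,0,.12),rate=.2)
env.pause(.3);X,Y,Z=blade(LIFT[1]);Zw=Z+env.sense()['ee_pos'][2]-TZ
s=env.sense();print(s['t'],s['gripper_width'])
print('grip',[np.round(r['at'],3) for r in tip_of('side','lifter_grip')[:1]])
im,d=viewer.read_camera('side');print([ (n,[np.round(r['at'],3).tolist() for r in tip_of('side',n)[:1]]) for n in ('lifter_grip','lifter_blade')])
m=(abs(Y)<.016)&(X>.08)&(X<.115)&(abs(Zw)<.02);print('blade z',np.median(Zw[m]),m.sum(),env.sense()['t'])
im,d=viewer.read_camera('top');print('stone',stonefit(d))
workorder.finish_job()
E
```

```text
4 [-0.4256  0.1985  2.4339 -0.1053  0.066  -0.0085] 58.6333
60.9167 0.09207770375997804
grip [array([ 0.518, -0.175,  0.139])]
[('lifter_grip', [[0.442, 0.28, 0.04]]), ('lifter_blade', [[0.536, 0.249, 0.006]])]
blade z 0.002660517097270214 147 61.1167
stone [ 0.0003 -0.0005]
the job is handed in; nothing more can be done
```

The stone lies on the seat's rails against both stop pins and the lifter stands back in its original place on the worktop; I handed the job in at about 61 s of the 72 s limit, and no verdict came back.

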